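# Set the suction of the bench dust extractor and start it

## Task

Set the goldsmith's dust extractor for fine work and start it: with your fingertips push its suction lever along the slot into the third click, counted from the closed end (it may have been left closed or one click open), without letting it run on past the third. Only then press the round start button beside the slot fully down and let it come up again. Only push: do not pinch the lever, and leave everything lying on and around the extractor where it is.

Things in the scene. Friction and masses are not known exactly. Their poses are not given: they have to be found in the camera images.
- extractor: Grey steel suction box, bolted down: 220 mm deep (its x), 300 wide (its y), flat top 148 mm above the bench. A wide intake juts 45 mm from its front (-x, towards the robot). Origin: centre of its underside, on the bench; z up. Turned by up to 25 degrees. On its top: an aluminium plate with lever slot and start button in one line along y, and a small amber pilot lamp (no button).
- closed_mark (a point): Point on the extractor's top, in the middle of the slot, under the lever's grip when it is closed; (-45, -60) mm in the extractor's x and y. The slot (97 x 9 mm) runs from here along the extractor's +y. On its far (+x) side six engraved marks, 15 mm apart, stand at the lever's six positions: shortest mark = closed, longest = fully open.
- suction (a joint): Suction lever, m along the extractor's +y: 0 closed (end stop); clicks at 0.015, 0.030, 0.045 (the third), 0.060, 0.075 (fully open, stop). Leaving a notch the push climbs to 5 or 6 N within 3 mm, fades to nothing at the crest (7.5 mm); just past it the lever snaps ahead of the finger by itself, up to 7 mm, into the next notch and stays. Friction 0.5 N. Starts in notch 0 or 1 (rarely on the crest between).
- suction_grip (a point): Centre of the lever's black grip: 26 mm across (extractor x), 14 mm thick along the slide (extractor y), 26 mm high, reaching from 12 to 38 mm above the extractor's flat top (this centre is 25 mm above it); a flat steel shank below. A white line across its top points to the marks. Moves with the lever.
- start (a joint): Start button, in m: 0 = up, 0.006 = fully down; springs back when let go. It needs about 1.5 N to start moving and 5 N for fully down, where it meets a hard stop.
- start_top (a point): Centre of the top face of the start button: black cap 22 mm across in a steel collar 38 mm across and 12 mm high; the cap's top is 22 mm above the extractor's flat top, at (-45, 105) mm in the extractor's x and y, in line with the slot.
- tin: Bystander: round aluminium tin, 57 mm across, 34 mm high, on top of the extractor behind the slot. Origin at the centre of its underside.
- compound_bar: Bystander: bar of polishing compound 35 x 85 x 28 mm, lying on top of the extractor at the back. Origin at the centre of its underside.
- ring_top: Bystander: plain metal ring 22 mm across, 6 mm high, lying flat on the extractor between slot and button, 50 mm or so farther back. Origin at the centre of its underside.
- tray: Bystander: flat steel tray of needle files, 105 x 190 x 18 mm, on the bench right (-y) of the extractor. Origin at the centre of its underside.
- ring_a: Bystander: plain metal ring 21 mm across, 6 mm high, flat on the bench left (+y) of the extractor. Origin at the centre of its underside.
- ring_b: Bystander: plain metal ring 23 mm across, 6 mm high, flat on the bench left of the extractor. Origin at the centre of its underside.
- pliers: Bystander: pliers about 150 mm long, 15 mm high, lying on the bench left of the rings. Origin near the joint, on the bench.

How it is judged (in metres and radians):
On the way, in this order (a step that is already met when the one before it is completed fails the run):
1. the suction lever rests in the third click (value of joint suction between 0.042 and 0.048 m and velocity of joint suction between -0.01 and 0.01 m/s), for 0.2 s.
2. the start button is pressed fully down, the lever in the third click (value of joint start above 0.005 m and value of joint suction between 0.042 and 0.048 m), for 0.05 s.
At the end, for the whole second after the job is handed in: The suction lever rests within 3 mm of its third click (0.045), the start button has been pressed fully (5 of its 6 mm) after that and is up again, and none of the bystanders has moved by 15 mm or more (all of step 1 and value of joint start below 0.001 m and distance of each of tin, compound_bar, ring_top, tray, ring_a, ring_b, pliers from where it was at the start of the episode below 0.015 m); the robot touches nothing.
It fails at once if the suction lever runs on past the third click towards the fourth (value of joint suction above 0.0535 m).
It fails at once if the start button is pressed while the lever is not in the third click (value of joint start above 0.003 m and not (value of joint suction between 0.04 and 0.05 m)).
It fails at once if the lever's grip is pinched (held from two opposite sides at once) ((contact force between the fingers and suction_c0 above 0.5 N and contact force between the fingers and suction_c1 above 0.5 N) or (contact force between the fingers and suction_c2 above 0.5 N and contact force between the fingers and suction_c3 above 0.5 N)).
It fails at once if a bystander is lifted, carried or pushed away (15 mm or more) (distance of any of tin, compound_bar, ring_top, tray, ring_a, ring_b, pliers from where it was at the start of the episode above 0.015 m).
It also fails if it takes over 56 s, if anything falls off the work surface, if the arm or the gripper's body presses on something with over 40 N, if the wrist force passes 120 N, or if a joint passes its speed limit or range.

## Robot

A 6-joint arm with a two-finger parallel gripper is mounted at the origin on the work surface. World frame = base frame: x ahead of the robot, y to its left, z up, the work surface at z = 0. Lengths are in mm, angles in rad, forces in N, time in s.
With the tool pointing down it reaches from about 400 to 925 mm from the base axis. Payload 12.5 kg.
Tool frame: the origin (TCP) lies midway between the tips of the shut fingers; the grasp point (between the pads) lies 19 mm behind it; z points along the fingers, y is the direction in which the jaws open and shut (so a half turn about z gives the same grasp; the last joint's range is limited). The gripper opens to 95 mm and grips with 3 to 60 N. Pads are 20 mm wide; open, the fingers measure 119 mm over their backs; the gripper's body (75 mm by 180 mm) begins 59 mm behind the grasp point.
Start: joints at [1.213, 0.491, 1.559, -0, 1.092, -0.106], TCP at [155.699, 605.314, 214.661] pointing down, gripper open.
Joint ranges: [-3.1, 3.1], [-0.84, 2.19], [0.05, 2.79], [-1.13, 4.28], [0.06, 2.93], [-2.69, 2.69]. Speed limits (rad/s): [2.22, 2.22, 2.79, 3.14, 3.14, 3.14].

## Interface

Orientations are given as [roll, pitch, yaw] about the fixed x, y, z axes, in that order (R = Rz(yaw) Ry(pitch) Rx(roll)).
In Python, from bench import arm, vision, spotter gives the robot as it stands.
- The arm moves only by the tool step_arm, never from a script. Its argument "targets" is a list that holds one entry, the list of rows, each a list of 5 numbers: the opening, from 0 (shut) to 1 (fully open), then the shift along the tool's x, y, z in m, then the turn about the tool's z in rad. In form: [[[hand, dx, dy, dz, yaw], ...]]. A call has 1 to 8 rows; each row shifts and turns the commanded pose from where the row before left it, along the tool's axes as they then stand; what a row does not reach is not made up. A row lasts 1/12 s, in which the tool goes at most 41.7 mm and 7.16 degrees, less where a joint would pass 70% of its speed; a pose out of reach is approached as far as the arm can. A call is refused whole if a number of a shift passes 0.0417 or a number of a turn 0.125, either way. A call with a gripper value outside its range is refused whole. The fingers move at their own pace and stop on an object; "force" is the grip in N (left out, the last holds). Time passes only in rows, so rows that do not move let the fingers close. It gives the time, the measured TCP pose, the force and the opening at its end, in the units of the state.
- arm.read_state(): the state, without advancing time (a new reading comes with each control period).
- vision.get_image(name): name is "side" or "top"; returns a dict with "image" (400x640x3 uint8, blue, green, red), "fx", "fy", "cx", "cy" (pixels), "k1" (the pictures are not rectified: a ray, as slopes to the right and down, at radius r is drawn at 1 + k1 r^2 times it, then the intrinsics apply), "world_from_camera" (4x4, takes a point from camera to world coordinates). Camera axes: x right, y up, looking along -z (the intrinsics and any distortion apply to the point x, -y, -z); pixel columns grow to the right and rows downward; lengths in mm; the calibration is good to about 2 mm. A picture is of the moment at which its call begins. There is no depth.
- arm.hand_in(): hands the job in, once; it reports no verdict.
Trained networks look in the newest picture that a camera, given by its name, has taken for a name from the list of things; names that differ only in an ending like _2 or _b are one class to them, and where a whole thing is asked for, a point or a joint stands for the part that bears it (a point fixed in the world has none). Each returns a list of dicts, best first, with "score" (0 to 1); they miss things now and then, are a little off and sometimes report something else, mostly with a low value. They report only what shows in the picture. A call takes as long as a camera call.
- spotter.silhouettes(camera, name): "pixels" (400x640 bool, what is visible of it) and "rect" ([left, top, right, bottom] in pixels, round what is visible of it).
The state is a dict: "t": time; "joints": joint angles; "qd": joint speeds; "effort": joint torques, N m; "position": TCP position; "ee_rot": TCP orientation; "wrist_force": force on the tool from outside, world axes, zero at the start; "ft_torque": the same for the moment, N m; "gripper_width": finger opening in mm.
Only numpy, scipy, OpenCV 4.12 (cv2) and the standard library are available. Lean on these libraries where they do the work, as an engineer would, in place of code of your own. Each camera call takes 0.05 s, during which the arm holds its last target.

## Working session

There is one attempt and no reset: what is moved stays moved. The work goes in short steps, Python scripts to look and compute and a tool call to move; the robot and the scene stay as the last step left them, time stands still between calls to the robot, and variables do not carry over. Pictures are saved under pics/ and viewed, and the job is handed in when it is done.

Besides the shell and the picture viewer there is one more tool, called as a command line: name --argument value ..., lists and objects as JSON in quotes. step_arm: Moves the arm, as the interface text tells. Its arguments: {"type":"object","properties":{"targets":{"type":"array"},"force":{"type":"number"}},"required":["targets"]}

```bash
mkdir -p pics; ls; python3 - <<'E'
from bench import arm,vision,spotter
import cv2,numpy as np
print(arm.read_state())
for n in("top","side"):
    d=vision.get_image(n);cv2.imwrite(f"pics/{n}0.png",d["image"])
    print(n,{k:v for k,v in d.items() if k!="image"})
    for o in("extractor","suction_grip","start_top","tin","ring_top"):
        r=spotter.silhouettes(n,o)
        print(o,[(round(x["score"],2),x["rect"]) for x in r])
E
```

```text
pics
{'t': 0.0, 'joints': array([ 1.21336264e+00,  4.91594967e-01,  1.55945583e+00, -2.55582754e-05,
        1.09171357e+00, -1.05564684e-01]), 'qd': array([ 3.59974258e-04,  1.26204588e-03,  2.68885984e-04,  1.60679838e-03,
       -5.62332621e-04,  1.11398077e-05]), 'effort': array([-2.89218202e-03, -6.12637353e+01, -2.58177620e+01,  6.91901240e-02,
        4.83259920e-02, -1.25395986e-04]), 'position': array([155.63335552, 605.05344315, 214.03756087]), 'ee_rot': array([-3.14042508e+00, -1.00920590e-04,  2.88973539e+00]), 'wrist_force': array([ 0.10570806, -0.26266839, -0.21521298]), 'ft_torque': array([0.09314335, 0.04197938, 0.00122798]), 'gripper_width': 95.06122926626396}
top {'fx': 395.31200475836846, 'fy': 395.31200475836846, 'cx': 314.5159370606705, 'cy': 200.78000971508365, 'k1': -0.01947814090549506, 'world_from_camera': array([[-1.10951014e-02,  9.91705103e-01, -1.28054239e-01,
         4.97583624e+02],
       [-9.99938410e-01, -1.09688049e-02,  1.69145730e-03,
         7.60669157e+01],
       [ 2.72824878e-04,  1.28065119e-01,  9.91765724e-01,
         1.13229505e+03],
  
[... 372 characters left out ...]
150558684727, 'cx': 313.18732799864347, 'cy': 194.56367381153734, 'k1': 0.0003616048543958387, 'world_from_camera': array([[ 9.99318893e-01,  3.05800897e-03, -3.67749727e-02,
         5.73195534e+02],
       [-3.24546200e-02,  5.47123865e-01, -8.36422246e-01,
        -7.13580906e+02],
       [ 1.75626784e-02,  8.37046071e-01,  5.46850462e-01,
         6.22994477e+02],
       [ 0.00000000e+00,  0.00000000e+00,  0.00000000e+00,
         1.00000000e+00]])}
extractor [(0.96, [248.4, 182.2, 402.3, 331.1])]
suction_grip [(0.49, [304.5, 217.8, 319.8, 236.9])]
start_top []
tin [(0.83, [346.6, 226.9, 382.8, 259.2])]
ring_top [(0.64, [301.8, 183.0, 315.3, 188.6]), (0.61, [334.0, 203.5, 341.7, 211.2])]
```

```bash
python3 - <<'E'
import cv2
a=cv2.imread("pics/top0.png");b=cv2.imread("pics/side0.png")
cv2.imwrite("pics/topc.png",cv2.resize(a[135:275,280:470],None,fx=4,fy=4,interpolation=cv2.INTER_CUBIC))
cv2.imwrite("pics/sidec.png",cv2.resize(b[160:300,230:420],None,fx=4,fy=4,interpolation=cv2.INTER_CUBIC))
E
```

```text
(no output)
```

View pics/top0.png

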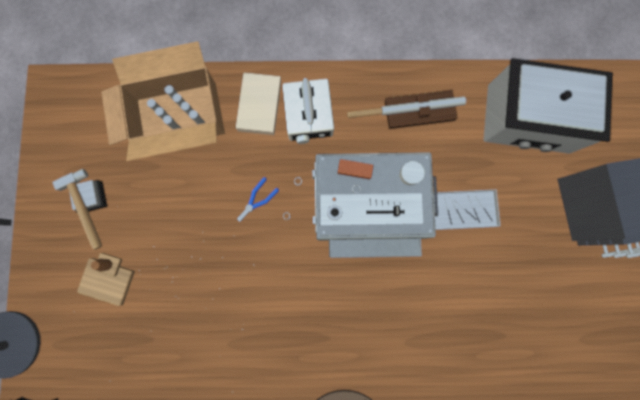

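View pics/side0.png

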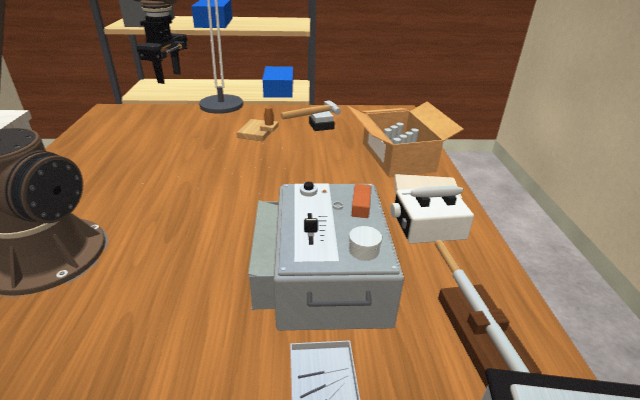

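```bash
sleep 0
```

```text
(no output)
```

View pics/topc.png

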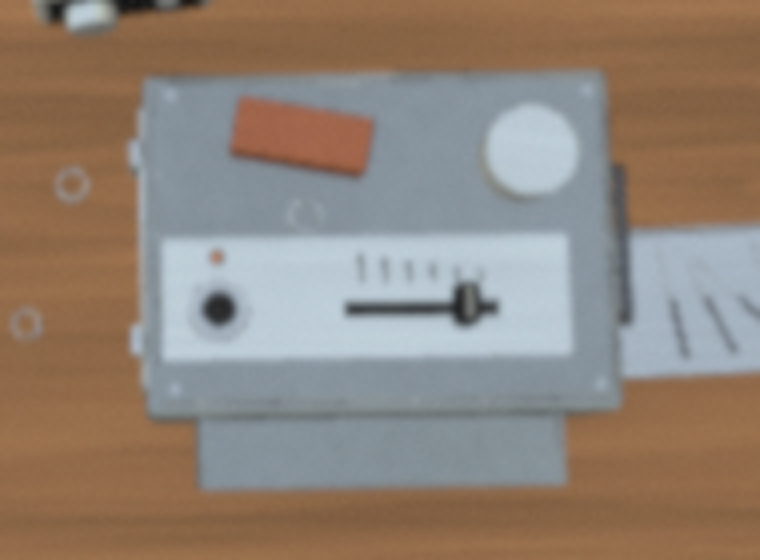

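View pics/sidec.png

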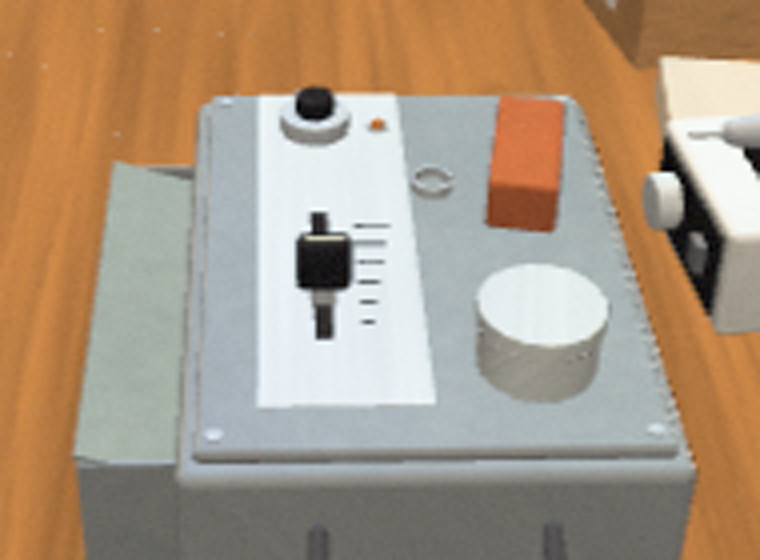

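```bash
cat > h.py <<'E'
import numpy as np,cv2
from scipy.optimize import least_squares
def proj(d,P):
    P=np.atleast_2d(P);W=np.linalg.inv(d["world_from_camera"])
    c=P@W[:3,:3].T+W[:3,3]
    x=c[:,0]/-c[:,2];y=-c[:,1]/-c[:,2];s=1+d["k1"]*(x*x+y*y)
    return np.c_[d["fx"]*x*s+d["cx"],d["fy"]*y*s+d["cy"]]
def w(p,Q):
    Q=np.atleast_2d(Q).astype(float);c,s=np.cos(p[2]),np.sin(p[2])
    return np.c_[p[0]+c*Q[:,0]-s*Q[:,1],p[1]+s*Q[:,0]+c*Q[:,1],Q[:,2]]
E
python3 - <<'E'
from h import *
from bench import vision
T=vision.get_image("top");S=vision.get_image("side")
ct=lambda x,y:(280-.375+x/4,135-.375+y/4)
cs=lambda x,y:(230-.375+x/4,160-.375+y/4)
Z=148
top=[((-45,-71,Z),ct(498,306)),((-45,26,Z),ct(346,309)),((-45,105,Z+22),ct(219,308))]
side=[((-45,-71,Z),cs(324,338)),((-45,26,Z),cs(319,213)),((-45,105,Z+22),cs(315,95))]
mt=[(y,ct(x,0)[0],ct(0,v)[1]) for y,x,v in zip((15,0,-15,-30,-45,-60),(361,384,408,432,456,480),(268,269,270,270,271,272))]
ms=[(y,cs(u,0)[0],cs(0,v)[1]) for y,u,v in zip((15,0,-15,-30,-45,-60),(372,371,371,369,369,369),(226,242,262,281,302,322))]
def res(p):
    r=[]
    for d,L,o in((T,top,0),(S,side,0)):
        q=proj(d,w(p,[a for a,_ in L]));r+=list((q-np.array([b for _,b in L])).ravel())
    # marks: only the along-slot pixel coordinate, x=-20 assumed
    q=proj(T,w(p,[(-20,m[0],Z) for m in mt]));r+=list(.6*(q[:,0]-[m[1] for m in mt]))
    q=proj(S,w(p,[(-20,m[0],Z) for m in ms]));r+=list(.6*(q[:,1]-[m[2] for m in ms]))
    return np.array(r)
f=least_squares(res,[500,-75,0],x_scale=[10,10,.05],loss="soft_l1")
p=f.x;print(p,np.degrees(p[2]));print(np.round(f.fun,2))
# per-camera fits
np.save("p.npy",p)
# lever predictions
for s in (0,7.5,15,22.5,30):
    a=proj(T,w(p,[(-58,-60+s,Z+38),(-32,-60+s,Z+38)]));b=proj(S,w(p,[(-58,-67+s,Z+38),(-32,-67+s,Z+38),(-58,-67+s,Z+12),(-32,-67+s,Z+12)]))
    print(s,((a-[280-.375,135-.375])*4).round(0).tolist(),((b-[230-.375,160-.375])*4).round(0).tolist())
corners=[(x,y,148) for x in(-110,110) for y in(-150,150)]
a=proj(T,w(p,corners));b=proj(S,w(p,corners));print(((a-[279.6,134.6])*4).round(),((b-[229.6,159.6])*4).round())
E
```

```text
[ 6.40261113e+02 -7.93889976e+01  4.47094344e-03] 0.25616618938333435
[ 0.34  0.19 -0.34  0.05  0.3  -0.1   0.21  0.01 -0.09 -0.15 -0.03 -0.6
 -0.02  0.11  0.09  0.07  0.04  0.02 -0.15  0.17 -0.02  0.03 -0.12 -0.02]
0 [[496.0, 322.0], [494.0, 279.0]] [[296.0, 266.0], [355.0, 265.0], [296.0, 312.0], [354.0, 311.0]]
7.5 [[484.0, 322.0], [482.0, 279.0]] [[296.0, 256.0], [354.0, 255.0], [296.0, 301.0], [353.0, 301.0]]
15 [[471.0, 323.0], [470.0, 280.0]] [[296.0, 245.0], [354.0, 245.0], [295.0, 291.0], [352.0, 291.0]]
22.5 [[459.0, 323.0], [457.0, 280.0]] [[295.0, 235.0], [353.0, 235.0], [295.0, 281.0], [352.0, 280.0]]
30 [[447.0, 323.0], [445.0, 280.0]] [[295.0, 226.0], [352.0, 225.0], [295.0, 271.0], [351.0, 270.0]]
[[631. 409.]
 [148. 417.]
 [612.  64.]
 [143.  70.]] [[172. 465.]
 [197.  85.]
 [705. 458.]
 [585.  83.]]
```

step_arm --targets '[[[0, 0, 0, -0.015, -0.0856], [0, 0, 0, -0.015, -0.0856], [0, 0, 0, -0.015, -0.0856], [0, -0.03, -0.02, 0, 0], [0, -0.03, -0.02, 0, 0], [0, -0.03, -0.02, 0, 0], [0, -0.03, -0.02, 0, 0], [0, -0.03, -0.02, 0, 0]]]' --force 20

```text
t: 1.37
position: [307.3, 505.0, 259.8]
ee_rot: [3.141, 0.0, -3.136]
wrist_force: [0.6, 0.8, 0.7]
gripper_width: 47.0
```

step_arm --targets '[[[0, -0.02, -0.03, 0, 0], [0, -0.02, -0.03, 0, 0], [0, -0.02, -0.03, 0, 0], [0, -0.02, -0.03, 0, 0], [0, -0.02, -0.03, 0, 0], [0, -0.02, -0.03, 0, 0], [0, -0.02, -0.03, 0, 0], [0, -0.02, -0.03, 0, 0]]]'

```text
t: 2.03
position: [468.1, 265.3, 259.9]
ee_rot: [3.141, 0.0, -3.137]
wrist_force: [0.7, 0.2, -0.0]
gripper_width: 0.5
```

step_arm --targets '[[[0, -0.016, -0.03, 0, 0], [0, -0.016, -0.03, 0, 0], [0, -0.016, -0.03, 0, 0], [0, -0.016, -0.03, 0, 0], [0, -0.016, -0.03, 0, 0], [0, -0.016, -0.03, 0, 0], [0, -0.016, -0.03, 0, 0], [0, -0.016, -0.03, 0, 0]]]'

```text
t: 2.7
position: [597.1, 25.8, 259.7]
ee_rot: [3.141, 0.0, -3.137]
wrist_force: [0.2, 0.5, 0.4]
gripper_width: 0.1
```

step_arm --targets '[[[0, 0, -0.025, 0, 0], [0, 0, -0.025, 0, 0], [0, 0, -0.025, 0, 0], [0, 0, -0.025, 0, 0], [0, 0, -0.025, 0, 0], [0, 0, -0.025, 0, 0], [0, 0, -0.02, 0, 0], [0, 0, 0, 0, 0]]]'

```text
t: 3.37
position: [597.4, -145.7, 259.4]
ee_rot: [-3.141, 0.0, -3.139]
wrist_force: [0.2, 0.1, 0.3]
gripper_width: 0.2
```

step_arm --targets '[[[0, 0.0015, -0.0165, 0, 0], [0, 0, 0, 0.02, 0], [0, 0, 0, 0.02, 0], [0, 0, 0, 0.02, 0], [0, 0, 0, 0.02, 0], [0, 0, 0, 0.007, 0], [0, 0, 0, 0.005, 0], [0, 0, 0, 0, 0]]]'

```text
t: 4.03
position: [596.0, -158.6, 167.3]
ee_rot: [3.141, -0.001, -3.136]
wrist_force: [-0.0, 0.4, -0.3]
gripper_width: 0.4
```

```bash
python3 - <<'E'
from h import *
from bench import vision,arm
p=np.load("p.npy")
T=vision.get_image("top");S=vision.get_image("side")
a=cv2.resize(T["image"][135:275,280:470],None,fx=3,fy=3,interpolation=cv2.INTER_CUBIC)
b=cv2.resize(S["image"][160:300,230:420],None,fx=4,fy=4,interpolation=cv2.INTER_CUBIC)
cv2.imwrite("pics/s1.png",b);cv2.imwrite("pics/t1.png",a)
s=arm.read_state();print(s["t"],s["position"],s["wrist_force"])
E
```

```text
4.1333 [ 596.46550251 -158.92155695  168.55980069] [0.15952922 0.52438294 0.16471584]
```

View pics/s1.png

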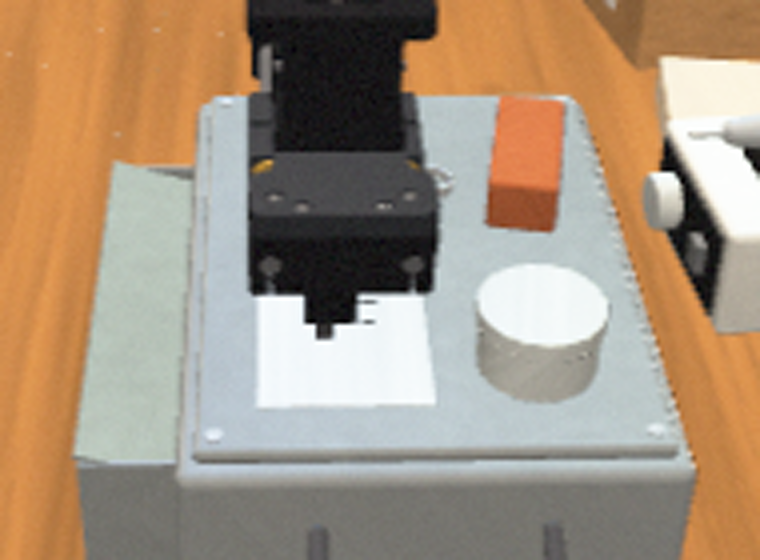

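The side view shows the fingers just behind the grip, in line with the slot (finger tip at crop 305–357, slot at 324). Approaching for contact.

step_arm --targets '[[[0, 0, 0.006, 0, 0], [0, 0, 0.004, 0, 0], [0, 0, 0.002, 0, 0], [0, 0, 0, 0, 0]]]'

```text
t: 4.47
position: [596.1, -146.3, 168.1]
ee_rot: [-3.142, 0.001, -3.136]
wrist_force: [1.5, 0.4, 0.7]
gripper_width: 0.4
```

step_arm --targets '[[[0, 0, 0.001, 0, 0], [0, 0, 0, 0, 0]]]'

```text
t: 4.63
position: [596.0, -145.8, 167.8]
ee_rot: [3.142, 0.0, -3.136]
wrist_force: [0.3, -0.7, 0.2]
gripper_width: 0.2
```

step_arm --targets '[[[0, 0, 0.001, 0, 0], [0, 0, 0, 0, 0]]]'

```text
t: 4.8
position: [596.0, -144.9, 167.6]
ee_rot: [3.141, 0.0, -3.137]
wrist_force: [0.1, -0.2, -0.5]
gripper_width: 0.3
```

step_arm --targets '[[[0, 0, 0.001, 0, 0], [0, 0, 0, 0, 0]]]'

```text
t: 4.97
position: [595.9, -143.9, 167.6]
ee_rot: [3.141, -0.0, -3.137]
wrist_force: [-0.4, 0.6, 0.1]
gripper_width: 0.7
```

step_arm --targets '[[[0, 0, 0.001, 0, 0], [0, 0, 0, 0, 0]]]'

```text
t: 5.13
position: [595.9, -142.9, 167.6]
ee_rot: [3.141, 0.0, -3.137]
wrist_force: [-0.4, -0.9, 0.4]
gripper_width: 0.7
```

step_arm --targets '[[[0, 0, 0.001, 0, 0], [0, 0, 0, 0, 0]]]'

```text
t: 5.3
position: [595.9, -141.9, 167.6]
ee_rot: [3.141, 0.0, -3.137]
wrist_force: [-0.1, -0.5, 0.9]
gripper_width: 0.3
```

step_arm --targets '[[[0, 0, 0.001, 0, 0], [0, 0, 0, 0, 0]]]'

```text
t: 5.47
position: [595.9, -140.8, 167.6]
ee_rot: [3.141, -0.0, -3.137]
wrist_force: [-0.4, -0.2, 0.2]
gripper_width: 0.8
```

step_arm --targets '[[[0, 0, 0.001, 0, 0], [0, 0, 0, 0, 0]]]'

```text
t: 5.63
position: [595.9, -139.9, 167.6]
ee_rot: [3.142, 0.0, -3.137]
wrist_force: [-0.1, 0.0, 0.2]
gripper_width: 0.3
```

step_arm --targets '[[[0, 0, 0.001, 0, 0], [0, 0, 0, 0, 0]]]'

```text
t: 5.8
position: [595.9, -139.0, 167.6]
ee_rot: [-3.142, 0.0, -3.137]
wrist_force: [0.8, -1.3, 0.3]
gripper_width: 0.3
```

step_arm --targets '[[[0, 0, 0.001, 0, 0], [0, 0, 0, 0, 0]]]'

```text
t: 5.97
position: [596.0, -138.2, 167.7]
ee_rot: [-3.141, 0.0, -3.137]
wrist_force: [-0.6, -2.4, -0.9]
gripper_width: 0.5
```

step_arm --targets '[[[0, 0, 0.001, 0, 0], [0, 0, 0, 0, 0]]]'

```text
t: 6.13
position: [596.0, -137.3, 167.7]
ee_rot: [-3.141, 0.0, -3.137]
wrist_force: [-0.0, -5.3, -0.6]
gripper_width: 0.6
```

step_arm --targets '[[[0, 0, 0.001, 0, 0], [0, 0, 0, 0, 0]]]'

```text
t: 6.3
position: [595.9, -136.2, 167.7]
ee_rot: [-3.141, 0.0, -3.137]
wrist_force: [-0.3, -4.4, -0.3]
gripper_width: 0.3
```

step_arm --targets '[[[0, 0, 0.001, 0, 0], [0, 0, 0, 0, 0]]]'

```text
t: 6.47
position: [596.0, -135.2, 167.7]
ee_rot: [-3.141, 0.0, -3.137]
wrist_force: [-0.4, -3.6, 0.0]
gripper_width: 0.7
```

step_arm --targets '[[[0, 0, 0.001, 0, 0], [0, 0, 0, 0, 0]]]'

```text
t: 6.63
position: [595.9, -134.0, 167.7]
ee_rot: [3.142, 0.0, -3.137]
wrist_force: [-0.1, -3.7, 0.2]
gripper_width: 0.5
```

step_arm --targets '[[[0, 0, 0.001, 0, 0], [0, 0, 0, 0, 0]]]'

```text
t: 6.8
position: [595.9, -132.8, 167.6]
ee_rot: [3.141, 0.0, -3.137]
wrist_force: [-0.3, -2.8, 0.9]
gripper_width: 0.4
```

step_arm --targets '[[[0, 0, 0.001, 0, 0], [0, 0, 0, 0, 0]]]'

```text
t: 6.97
position: [595.9, -131.5, 167.6]
ee_rot: [3.141, -0.0, -3.137]
wrist_force: [0.8, -2.0, 1.5]
gripper_width: 0.5
```

step_arm --targets '[[[0, 0, 0.001, 0, 0], [0, 0, 0, 0, 0]]]'

```text
t: 7.13
position: [595.8, -130.5, 167.5]
ee_rot: [3.141, -0.0, -3.136]
wrist_force: [0.3, -0.6, -0.5]
gripper_width: 0.5
```

step_arm --targets '[[[0, 0, 0.001, 0, 0], [0, 0, 0, 0, 0]]]'

```text
t: 7.3
position: [595.8, -129.6, 167.5]
ee_rot: [3.141, -0.0, -3.136]
wrist_force: [0.6, -0.7, -0.7]
gripper_width: 0.7
```

```bash
python3 - <<'E'
from h import *
from bench import vision,arm
S=vision.get_image("side");T=vision.get_image("top")
b=cv2.resize(S["image"][190:260,270:360],None,fx=7,fy=7,interpolation=cv2.INTER_CUBIC)
cv2.imwrite("pics/s2.png",b)
cv2.imwrite("pics/t2.png",cv2.resize(T["image"][170:250,320:440],None,fx=6,fy=6,interpolation=cv2.INTER_CUBIC))
E
```

```text
(no output)
```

View pics/s2.png

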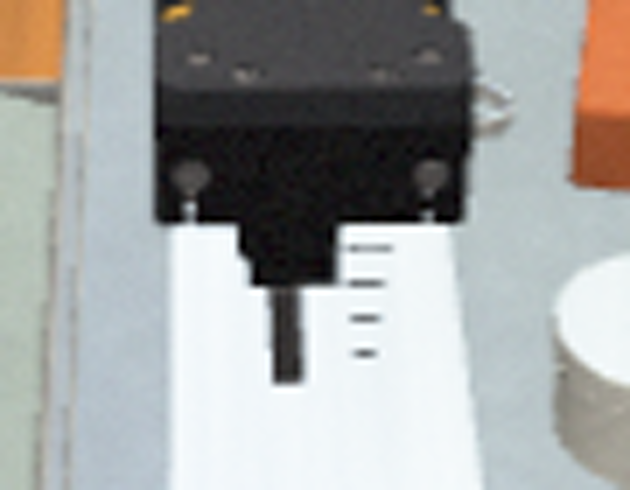

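View pics/t2.png

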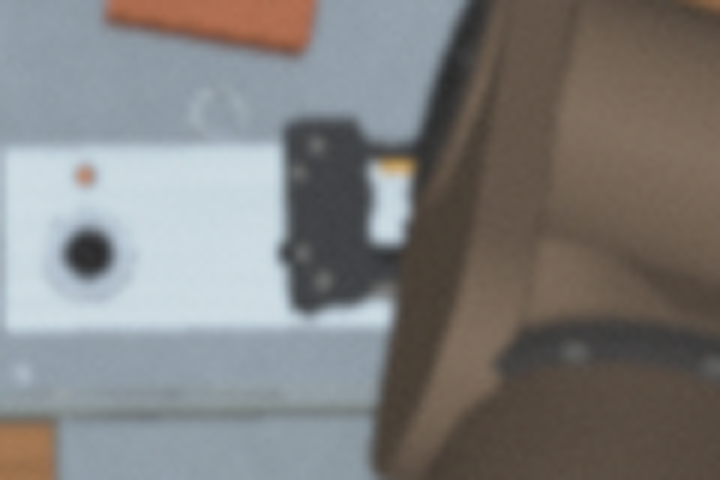

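step_arm --targets '[[[0, 0, 0.001, 0, 0], [0, 0, 0.001, 0, 0], [0, 0, 0, 0, 0]]]'

```text
t: 7.65
position: [595.8, -127.8, 167.6]
ee_rot: [3.141, -0.0, -3.136]
wrist_force: [-0.3, -0.3, -0.3]
gripper_width: 0.2
```

step_arm --targets '[[[0, 0, 0.001, 0, 0], [0, 0, 0.001, 0, 0], [0, 0, 0, 0, 0]]]'

```text
t: 7.9
position: [595.9, -125.8, 167.6]
ee_rot: [3.141, 0.0, -3.136]
wrist_force: [-0.0, 0.3, 0.1]
gripper_width: 0.2
```

step_arm --targets '[[[0, 0, 0.001, 0, 0], [0, 0, 0, 0, 0]]]'

```text
t: 8.07
position: [595.9, -124.9, 167.6]
ee_rot: [3.142, 0.0, -3.137]
wrist_force: [0.1, 0.3, 0.1]
gripper_width: 0.8
```

step_arm --targets '[[[0, 0, 0.001, 0, 0], [0, 0, 0, 0, 0]]]'

```text
t: 8.23
position: [595.9, -124.0, 167.6]
ee_rot: [-3.142, 0.0, -3.137]
wrist_force: [-0.5, -0.9, 0.2]
gripper_width: 0.2
```

step_arm --targets '[[[0, 0, 0.001, 0, 0], [0, 0, 0, 0, 0]]]'

```text
t: 8.4
position: [595.9, -123.2, 167.6]
ee_rot: [-3.141, 0.0, -3.136]
wrist_force: [-0.1, -3.4, 0.3]
gripper_width: 0.5
```

step_arm --targets '[[[0, 0, 0.001, 0, 0], [0, 0, 0, 0, 0]]]'

```text
t: 8.57
position: [595.9, -122.3, 167.7]
ee_rot: [-3.141, 0.0, -3.137]
wrist_force: [-0.5, -3.7, 0.0]
gripper_width: 0.2
```

step_arm --targets '[[[0, 0, 0.001, 0, 0], [0, 0, 0, 0, 0]]]'

```text
t: 8.73
position: [595.9, -121.2, 167.7]
ee_rot: [-3.141, 0.0, -3.137]
wrist_force: [0.4, -5.3, -0.7]
gripper_width: 0.7
```

step_arm --targets '[[[0, 0, 0.001, 0, 0], [0, 0, 0, 0, 0]]]'

```text
t: 8.9
position: [595.8, -120.2, 167.6]
ee_rot: [-3.141, 0.0, -3.137]
wrist_force: [-0.2, -5.0, -0.3]
gripper_width: 0.5
```

Second notch confirmed (re-contact at about −124.3, 15 mm after the first). Crest is expected around −117 to −116.

step_arm --targets '[[[0, 0, 0.001, 0, 0], [0, 0, 0, 0, 0]]]'

```text
t: 9.07
position: [595.9, -119.0, 167.7]
ee_rot: [3.142, 0.0, -3.137]
wrist_force: [-0.3, -3.7, 0.7]
gripper_width: 0.4
```

step_arm --targets '[[[0, 0, 0.001, 0, 0], [0, 0, 0, 0, 0]]]'

```text
t: 9.23
position: [595.9, -117.8, 167.7]
ee_rot: [3.141, 0.0, -3.137]
wrist_force: [-0.7, -2.7, 0.7]
gripper_width: 0.7
```

step_arm --targets '[[[0, 0, 0.001, 0, 0], [0, 0, 0, 0, 0]]]'

```text
t: 9.4
position: [595.8, -116.6, 167.6]
ee_rot: [3.141, 0.0, -3.137]
wrist_force: [0.3, -1.0, 0.6]
gripper_width: 0.5
```

step_arm --targets '[[[0, 0, 0.001, 0, 0], [0, 0, 0, 0, 0]]]'

```text
t: 9.57
position: [595.7, -115.5, 167.5]
ee_rot: [3.141, -0.0, -3.137]
wrist_force: [0.6, -0.3, 0.4]
gripper_width: 0.6
```

step_arm --targets '[[[0, 0, 0.001, 0, 0], [0, 0, 0, 0, 0]]]'

```text
t: 9.73
position: [595.7, -114.6, 167.5]
ee_rot: [3.141, -0.0, -3.136]
wrist_force: [0.5, -0.7, 0.2]
gripper_width: 0.7
```

step_arm --targets '[[[0, 0, 0.0005, 0, 0], [0, 0, 0, 0, 0], [0, 0, 0, 0, 0]]]'

```text
t: 9.98
position: [595.8, -114.5, 167.6]
ee_rot: [3.141, -0.0, -3.137]
wrist_force: [-0.3, 0.0, -0.1]
gripper_width: 0.3
```

step_arm --targets '[[[0, 0, -0.01, 0, 0], [0, 0, -0.02, 0, 0], [0, 0, -0.01, -0.02, 0], [0, 0, 0, -0.04, 0], [0, 0.04, 0, -0.03, 0], [0, 0.04, 0, 0, 0], [0, 0.04, 0, 0, 0], [0, 0.04, 0, 0, 0]]]'

```text
t: 10.65
position: [440.9, -155.6, 252.8]
ee_rot: [-3.141, 0.001, -3.136]
wrist_force: [0.6, -0.6, 0.2]
gripper_width: 0.8
```

step_arm --targets '[[[0, 0, 0.04, 0, 0], [0, 0, 0.04, 0, 0], [0, 0, 0.04, 0, 0], [0, 0, 0.04, 0, 0], [0, 0, 0.04, 0, 0], [0, 0, 0.03, 0, 0], [0, 0, 0, 0, 0]]]'

```text
t: 11.23
position: [441.3, 78.1, 252.9]
ee_rot: [3.141, 0.001, -3.133]
wrist_force: [-0.7, 0.5, 0.5]
gripper_width: 0.6
```

```bash
python3 - <<'E'
from h import *
from bench import vision,arm
p=np.load("p.npy")
S=vision.get_image("side");T=vision.get_image("top")
b=cv2.resize(S["image"][190:260,270:360],None,fx=7,fy=7,interpolation=cv2.INTER_CUBIC)
cv2.imwrite("pics/s3.png",b)
cv2.imwrite("pics/t3.png",cv2.resize(T["image"][170:250,320:440],None,fx=6,fy=6,interpolation=cv2.INTER_CUBIC))
Z=148
for s in (30,45,60):
    a=proj(T,w(p,[(-58,-60+s,Z+38),(-32,-60+s,Z+38)]));b=proj(S,w(p,[(-58,-67+s,Z+38),(-32,-67+s,Z+38),(-58,-67+s,Z+12),(-32,-67+s,Z+12)]))
    print(s,((a-[320-.4,170-.4])*6).round(0).tolist(),((b-[270-.4,190-.4])*7).round(0).tolist())
print(arm.read_state()["position"],w(p,[(-45,105,170)]))
E
```

```text
30 [[430.0, 275.0], [427.0, 210.0]] [[237.0, 185.0], [336.0, 184.0], [236.0, 264.0], [334.0, 263.0]]
45 [[393.0, 275.0], [390.0, 211.0]] [[236.0, 152.0], [334.0, 151.0], [235.0, 230.0], [332.0, 229.0]]
60 [[355.0, 276.0], [353.0, 211.0]] [[235.0, 119.0], [331.0, 119.0], [234.0, 197.0], [329.0, 196.0]]
[441.61162549  75.06793263 252.71833314] [[594.79211486  25.40876118 170.        ]]
```

View pics/s3.png

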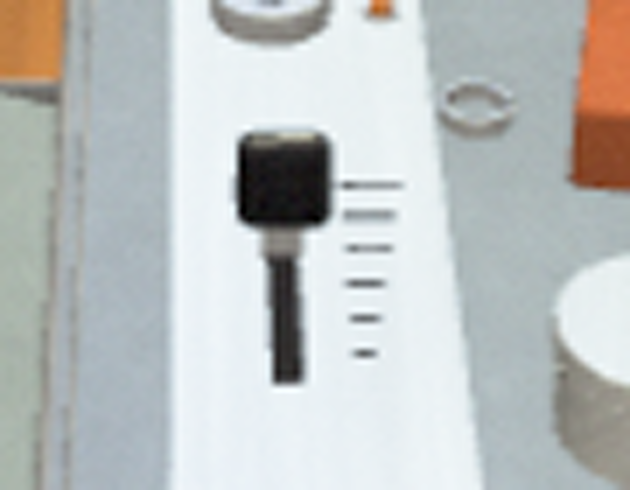

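View pics/t3.png

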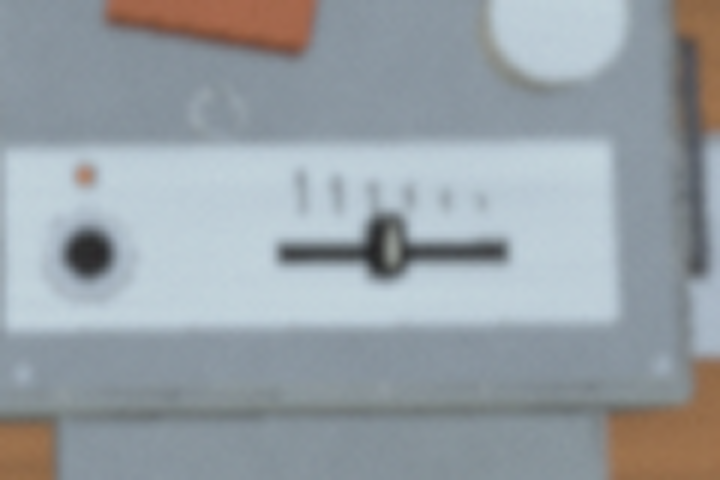

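The lever's white line is at top-crop pixel 391 (predicted 391 for 45 mm), and the grip's lower edge in the side crop is at about 227 (predicted 229). It is in the third click, and the bystanders haven't moved. Next is the button.

step_arm --targets '[[[0, -0.035, -0.02, 0, 0], [0, -0.04, -0.02, 0, 0], [0, -0.04, -0.01, 0, 0], [0, -0.038, 0, 0, 0], [0, 0, 0, 0, 0], [0, 0, 0, 0, 0]]]'

```text
t: 11.83
position: [592.9, 24.6, 251.3]
ee_rot: [-3.142, -0.002, -3.139]
wrist_force: [-0.4, 0.4, -0.4]
gripper_width: 0.5
```

step_arm --targets '[[[0, -0.0015, 0.001, 0.02, 0], [0, 0, 0, 0.02, 0], [0, 0, 0, 0.02, 0], [0, 0, 0, 0.01, 0], [0, 0, 0, 0.003, 0], [0, 0, 0, 0, 0], [0, 0, 0, 0, 0]]]'

```text
t: 12.42
position: [593.7, 27.5, 180.7]
ee_rot: [-3.142, 0.001, -3.137]
wrist_force: [0.0, -0.3, 0.2]
gripper_width: 0.5
```

step_arm --targets '[[[0, 0, 0, 0.002, 0], [0, 0, 0, 0.002, 0], [0, 0, 0, 0, 0]]]'

```text
t: 12.67
position: [593.5, 27.9, 175.8]
ee_rot: [3.142, 0.0, -3.136]
wrist_force: [0.3, 0.1, 0.1]
gripper_width: 0.2
```

step_arm --targets '[[[0, 0, 0, 0.002, 0], [0, 0, 0, 0, 0]]]'

```text
t: 12.83
position: [593.5, 27.9, 173.5]
ee_rot: [3.141, -0.0, -3.136]
wrist_force: [0.4, 0.1, -0.7]
gripper_width: 0.7
```

Shift −2.5 mm in y and +1 mm in x to centre on the button, then press.

step_arm --targets '[[[0, -0.001, -0.0025, 0, 0], [0, 0, 0, 0.002, 0], [0, 0, 0, 0, 0]]]'

```text
t: 13.08
position: [594.5, 25.2, 171.3]
ee_rot: [3.141, -0.0, -3.137]
wrist_force: [0.3, 0.3, 0.8]
gripper_width: 0.4
```

step_arm --targets '[[[0, 0, 0, 0.002, 0], [0, 0, 0, 0, 0]]]'

```text
t: 13.25
position: [594.6, 25.3, 169.5]
ee_rot: [-3.142, 0.0, -3.137]
wrist_force: [0.5, -0.3, 1.4]
gripper_width: 0.7
```

step_arm --targets '[[[0, 0, 0, 0.002, 0], [0, 0, 0, 0, 0]]]'

```text
t: 13.42
position: [594.7, 25.3, 167.5]
ee_rot: [-3.142, 0.0, -3.137]
wrist_force: [-1.4, -1.1, 2.3]
gripper_width: 0.7
```

step_arm --targets '[[[0, 0, 0, 0.001, 0], [0, 0, 0, 0, 0]]]'

```text
t: 13.58
position: [594.6, 25.3, 166.7]
ee_rot: [-3.142, 0.0, -3.137]
wrist_force: [-0.0, -1.1, 3.5]
gripper_width: 0.5
```

step_arm --targets '[[[0, 0, 0, 0.001, 0], [0, 0, 0, 0, 0]]]'

```text
t: 13.75
position: [594.7, 25.3, 165.7]
ee_rot: [-3.142, 0.0, -3.137]
wrist_force: [-0.8, -1.2, 3.7]
gripper_width: 0.6
```

step_arm --targets '[[[0, 0, 0, 0.001, 0], [0, 0, 0, 0, 0]]]'

```text
t: 13.92
position: [594.7, 25.3, 164.6]
ee_rot: [3.142, 0.0, -3.137]
wrist_force: [0.1, -1.1, 4.7]
gripper_width: 0.6
```

step_arm --targets '[[[0, 0, 0, 0.001, 0], [0, 0, 0, 0, 0]]]'

```text
t: 14.08
position: [594.7, 25.3, 164.2]
ee_rot: [-3.142, 0.001, -3.137]
wrist_force: [-1.3, -1.4, 9.0]
gripper_width: 0.4
```

step_arm --targets '[[[0, 0, 0, 0.0007, 0], [0, 0, 0, 0, 0], [0, 0, 0, 0, 0]]]'

```text
t: 14.33
position: [594.7, 25.3, 164.1]
ee_rot: [-3.141, 0.001, -3.136]
wrist_force: [-3.6, -1.1, 14.6]
gripper_width: 0.5
```

The hard stop was reached: the force jumped past 5 N to 14.6 N while z stopped changing. Releasing and retreating.

step_arm --targets '[[[0, 0, 0, -0.01, 0], [0, 0, 0, -0.03, 0], [0, 0, 0, -0.04, 0], [0, 0.04, 0, 0, 0], [0, 0.04, 0, 0, 0], [0, 0.04, 0.02, 0, 0], [0, 0.04, 0.02, 0, 0], [0, 0, 0, 0, 0]]]'

```text
t: 15.0
position: [433.6, 63.8, 242.8]
ee_rot: [3.141, -0.004, -3.136]
wrist_force: [1.9, 0.2, 1.4]
gripper_width: 0.3
```

```bash
python3 - <<'E'
from h import *
from bench import vision,arm
S=vision.get_image("side");T=vision.get_image("top")
b=cv2.resize(S["image"][175:265,265:400],None,fx=5,fy=5,interpolation=cv2.INTER_CUBIC)
cv2.imwrite("pics/s4.png",b)
cv2.imwrite("pics/t4.png",cv2.resize(T["image"][140:260,220:510],None,fx=2.7,fy=2.7,interpolation=cv2.INTER_CUBIC))
s=arm.read_state();print(s["t"],s["position"],s["wrist_force"])
E
```

```text
15.1 [439.01378916  62.4458378  243.43366886] [0.53815999 1.15384488 0.22917392]
```

View pics/s4.png

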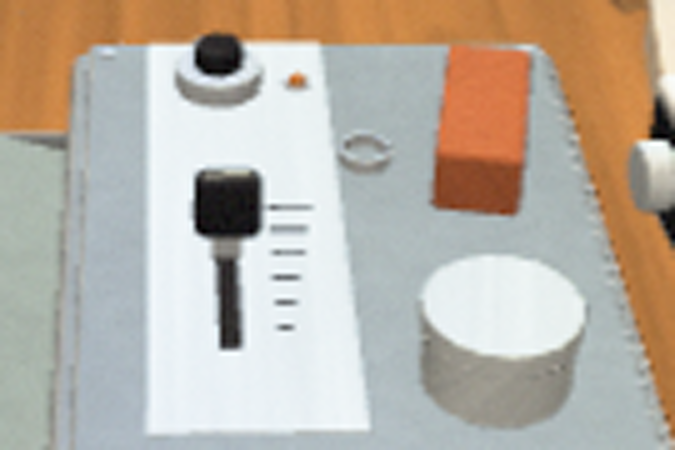

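View pics/t4.png

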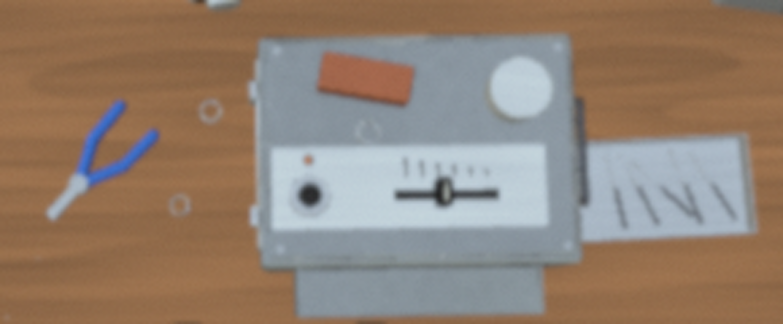

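The button cap is up (side crop 218, 50), the lever is unchanged in the third click (top crop 445, 192), and everything lies as before. Handing in.

```bash
python3 -c "
from bench import arm
print(arm.hand_in())"
```

```text
the job is handed in; nothing more can be done
None
```

The suction lever is in the third click and the start button has been pressed fully and released. I handed the job in after about 15 s; the hand-in reports no verdict.

- **Lever:** it started one click open. I pushed it with shut fingers in 1 mm steps through two clicks. The push peaked at about 5 N each time and then faded as it snapped ahead. The two contact points were 15 mm apart. Afterwards the lever matched the predicted 45 mm position in both cameras, to within about half a pixel.
- **Button:** I pressed it until it hit the hard stop. The fingertips had gone down about 6 mm, and the force rose to 14.6 N with no further movement. I then backed away.
- **Last pictures:** the button cap is up, the lever has not moved from the third click, and none of the bystanders has visibly shifted. The arm is clear of everything.
- **Checks that disagreed:** the fingers met the lever about 4 mm later than I had worked out, probably because the fingertips are thinner than I assumed. The lever could not be seen while the gripper was pushing it, so between pictures I relied on the force readings alone.

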